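# Open both ski vises for a wider ski

### The job

A wider ski is coming onto the bench, so open both ski vises all the way: on each one press the red release plate down and, keeping it down, push the sliding jaw back along its bar until it comes up against the end stop, then let the release spring up again. Do it with the fingertips: nothing is to be lifted, and do not squeeze or force the jaws, and leave the scraper, brush, cork, bowl and box standing where they are. Either vise may be done first.

Things in the scene. Friction and masses are not known exactly. Their poses are not given: they have to be found in the camera images.
- left_vise: Ski vise on the robot's left (+y), bolted down. Silver base 300 x 92 mm; steel bar 30 mm wide, top 70 mm up. Origin on the bench under the bar; x axis along the bar from the fixed jaw (near the robot; rubber face x = -100 mm, 127 mm high) to the end stop (90 mm high block, rubber bumper face x = +142 mm). A black knob reaches x = -161 mm, 119 mm high.
- left_jaw (a joint): Sliding jaw of the left vise, m along the bar: 0 = gap 50 mm, 0.100 = fully back on the bumper. Ratchet teeth 6 mm apart block it unless the release is down; then it slides with 3 N drag. Silver: upright 62 mm wide, top 125 mm above the bench; behind it a deck 50 mm wide (top 84 mm) ending in a black thumb stop, 12 mm thick, 50 mm wide, top 114 mm, to push against.
- left_release (a joint): How far the left vise's red release plate is pressed straight down, m: 0 = up, 0.011 = bottomed. The jaw is free from 0.005 on. A spring lifts it when let go (4 N at the top, 8 N bottomed); it may rest up to 4 mm short of fully up, the pawl being on a tooth's slope.
- left_plate (a point): Middle of the top of the left vise's red release plate, which rides on the sliding jaw; 100 mm above the bench when up. Plate 54 mm long along the bar, 58 mm wide, flat with fine black ribs. It lies between the jaw's upright (back face 30 mm from this point, towards the fixed jaw) and the black thumb stop (front face 30 mm from it, towards the end stop).
- right_vise: Ski vise on the robot's right (-y), bolted down. Silver base 300 x 92 mm; steel bar 30 mm wide, top 70 mm up. Origin on the bench under the bar; x axis along the bar from the fixed jaw (near the robot; rubber face x = -100 mm, 127 mm high) to the end stop (90 mm high block, rubber bumper face x = +142 mm). A black knob reaches x = -161 mm, 119 mm high.
- right_jaw (a joint): Sliding jaw of the right vise, m along the bar: 0 = gap 50 mm, 0.100 = fully back on the bumper. Ratchet teeth 6 mm apart block it unless the release is down; then it slides with 3 N drag. Silver: upright 62 mm wide, top 125 mm above the bench; behind it a deck 50 mm wide (top 84 mm) ending in a black thumb stop, 12 mm thick, 50 mm wide, top 114 mm, to push against.
- right_release (a joint): How far the right vise's red release plate is pressed straight down, m: 0 = up, 0.011 = bottomed. The jaw is free from 0.005 on. A spring lifts it when let go (4 N at the top, 8 N bottomed); it may rest up to 4 mm short of fully up, the pawl being on a tooth's slope.
- right_plate (a point): Middle of the top of the right vise's red release plate, which rides on the sliding jaw; 100 mm above the bench when up. Plate 54 mm long along the bar, 58 mm wide, flat with fine black ribs. It lies between the jaw's upright (back face 30 mm from this point, towards the fixed jaw) and the black thumb stop (front face 30 mm from it, towards the end stop).
- scraper: Blue plastic ski scraper, a flat plate 60 x 130 x 5 mm lying on the bench; origin under its middle. Leave it alone.
- brush: Round nylon hand brush standing on its white bristles, wooden knob on top, 80 mm across and 70 mm high; origin at the middle of its underside. Leave it alone.
- cork: Cork block 55 x 100 x 30 mm; origin at the middle of its underside. Leave it alone.
- bowl: White ceramic bowl, 130 mm across and 55 mm high, on the left of the bench; origin at the middle of its underside. Leave it alone.
- clip_box: Grey plastic box 133 x 193 x 76 mm whose lid is held by a steel spring clip, on the right of the bench; origin at the middle of its underside. Leave it alone.

How it is judged:
On the way, in this order (a step that is already met when the one before it is completed fails the run):
1. a release plate is pressed down with the fingers (((value of joint left_release above 0.005 m and contact force between the fingers and left_release above 1 N) or (value of joint right_release above 0.005 m and contact force between the fingers and right_release above 1 N))), for 0.1 s.
2. one sliding jaw is fully back (value of joint any of left_jaw, right_jaw above 0.094 m), for 0.1 s.
3. both sliding jaws are fully back (value of joint each of left_jaw, right_jaw above 0.094 m), for 0.1 s.
At the end, for the whole second after the job is handed in: Both sliding jaws stand at rest within 6 mm of fully back (joint above 0.094 m) and both release plates have sprung up to within 5 mm of the top; the scraper, brush, cork, bowl and box are within 20 mm of where they were, upright (all of step 3 and value of joint each of left_release, right_release below 0.005 m and velocity of joint left_jaw between -0.01 and 0.01 m/s and velocity of joint right_jaw between -0.01 and 0.01 m/s); the robot touches nothing.
It fails at once if the scraper, brush, cork, bowl or box is moved more than 20 mm or lifted (distance of any of scraper, brush, cork, bowl, clip_box from where it was at the start of the episode above 0.02 m).
It fails at once if the scraper, brush, cork, bowl or box is tipped (angle between any of scraper, brush, cork, bowl, clip_box's own z axis and vertical above 0.35 rad).
It fails at once if a sliding jaw is squeezed or forced with more than 60 N (contact force between the fingers and left_jaw above 60 N or contact force between the fingers and right_jaw above 60 N).
It also fails if it takes over 45 s, if anything falls off the work surface, if the arm or the gripper's body presses on something with over 40 N, if the wrist force passes 120 N, or if a joint passes its speed limit or range.

### The arm

A 6-joint arm with a two-finger parallel gripper is mounted at the origin on the work surface. World frame = base frame: x ahead of the robot, y to its left, z up, the work surface at z = 0. Lengths are in m, angles in rad, forces in N, time in s.
With the tool pointing down it reaches from about 0.425 to 0.925 m from the base axis. Payload 12.5 kg.
Tool frame: the origin (TCP) lies at the very end of the fingers, on their centre line; the grasp point (between the pads) lies 19 mm behind it; x points along the fingers, y is the direction in which the jaws open and shut, and the axes are right-handed (so a half turn about x gives the same grasp; the last joint's range is limited). The gripper opens to 85 mm and grips with 20 to 120 N. Pads are 22 mm wide; open, the fingers measure 114 mm over their backs; the gripper's body (76 mm by 85 mm) begins 54 mm behind the grasp point. The pads swing forward as they close: fully open they stand 13 mm farther back than shut.
Start: joints at [-1.405, 0.491, 1.559, -0, 1.092, -0.106], TCP at [0.168, -0.602, 0.231] pointing down, gripper open.
Joint ranges: [-3.1, 3.1], [-0.84, 2.19], [0.05, 2.79], [-1.13, 4.28], [0.06, 2.93], [-2.69, 2.69]. Speed limits (rad/s): [2.22, 2.22, 2.79, 3.14, 3.14, 3.14].

### API

Orientations are given as [roll, pitch, yaw] about the fixed x, y, z axes, in that order (R = Rz(yaw) Ry(pitch) Rx(roll)).
In Python, from cell import robot gives the robot as it stands.
- The arm moves only by the tool servo_tool, never from a script. Its argument "targets" is a list of rows, each a list of 3 entries, a list of its own where there are three numbers: the opening, from 0 (shut) to 1 (fully open), then the shift along the tool's x, y, z in mm, then the turn, a rotation vector about the tool's x, y, z in degrees. In form: [[jaw, [dx, dy, dz], [wx, wy, wz]], ...]. A call has 1 to 8 rows; each row is the pose to reach, as a shift and turn from the pose commanded when the call began, along the tool's axes at that moment; what a row does not reach only later rows make up. A row lasts 1/12 s, in which the tool goes at most 41.7 mm and 7.16 degrees, less where a joint would pass 70% of its speed; a pose out of reach is approached as far as the arm can. A call with a gripper value outside its range is refused whole. The fingers move at their own pace and stop on an object; "newtons" is the grip in N (left out, the last holds). Time passes only in rows, so rows that repeat a pose let the fingers close. It gives the time, the measured TCP pose, the force and the opening at its end, in the units of the state.
- robot.get_state(): the state, without advancing time (a new reading comes with each control period).
- robot.get_image(name): name is "side" or "top" or "wrist"; returns a dict with "image" (384x512x3 uint8, red, green, blue), "K" (3x3 intrinsics, pixels), "D" ([k1, k2, p1, p2, k3] as OpenCV has them; the pictures are not rectified), "view" (4x4, takes a point from world to camera coordinates). Camera axes: x right, y down, z forward; pixel columns grow to the right and rows downward; lengths in m; the calibration is good to about 2 mm. A picture is of the moment at which its call begins. There is no depth.
- robot.job_done(): hands the job in, once; it reports no verdict.
The state is a dict: "clock": time; "joints": joint angles; "qd": joint speeds; "joint_torque": joint torques, N m; "tcp_pos": TCP position; "eef_rot": TCP orientation; "force": force on the tool from outside, world axes, zero at the start; "moment": the same for the moment, N m; "width": finger opening in m.
Only numpy, scipy, OpenCV 4.12 (cv2) and the standard library are available. Lean on these libraries where they do the work, as an engineer would, in place of code of your own. Each camera call takes 0.05 s, during which the arm holds its last target.

## Working session

There is one attempt and no reset: what is moved stays moved. The work goes in short steps, Python scripts to look and compute and a tool call to move; the robot and the scene stay as the last step left them, time stands still between calls to the robot, and variables do not carry over. Pictures are saved under pics/ and viewed, and the job is handed in when it is done.

Besides the shell and the picture viewer there is one more tool, called after "Emit:" by a JSON object that holds its "op" and its "data". servo_tool: Moves the arm, as the interface text tells. Its arguments: {"type":"object","properties":{"targets":{"type":"array"},"newtons":{"type":"number"}},"required":["targets"]}

```bash
mkdir -p pics; ls; cat > h.py <<'E'
import numpy as np, cv2
from cell import robot
def shot(n,tag):
    r=robot.get_image(n); cv2.imwrite(f'pics/{tag}.png',r['image'][:,:,::-1]); np.savez(f'pics/{tag}.npz',image=r['image'],K=r['K'],D=r['D'],view=r['view']); return r
def ray(r,uv):
    K=np.array(r['K'],float);D=np.array(r['D'],float);V=np.array(r['view'],float)
    p=cv2.undistortPoints(np.array(uv,float).reshape(-1,1,2),K,D).reshape(-1,2)
    d=np.c_[p,np.ones(len(p))]@V[:3,:3]
    c=-V[:3,:3].T@V[:3,3]
    return c,d
def onplane(r,uv,z):
    c,d=ray(r,uv); return c+d*((z-c[2])/d[:,2])[:,None]
def proj(r,P):
    V=np.array(r['view'],float)
    return cv2.projectPoints(np.array(P,float).reshape(-1,1,3),cv2.Rodrigues(V[:3,:3])[0],V[:3,3],np.array(r['K'],float),np.array(r['D'],float))[0].reshape(-1,2)
E
python3 - <<'E'
from h import *
for n in ['top','side','wrist']:
    r=shot(n,n+'0'); V=np.array(r['view']); print(n,(-V[:3,:3].T@V[:3,3]).round(3))
print(robot.get_state())
E
```

```text
pics
top [0.439 0.014 1.354]
side [0.187 0.586 0.852]
wrist [ 0.249 -0.58   0.374]
{'clock': 0.15, 'joints': array([-1.40460357e+00,  4.91402065e-01,  1.55930600e+00, -2.04433624e-05,
        1.09170843e+00, -1.05580326e-01]), 'qd': array([-9.26743119e-05, -1.63823074e-03, -3.73533138e-05, -9.78009974e-04,
        5.32708187e-04, -1.77175370e-03]), 'joint_torque': array([ 2.99483872e-03, -6.18707657e+01, -2.61692673e+01, -2.85742493e-05,
        3.16892583e-03,  5.08130472e-05]), 'tcp_pos': array([ 0.16777678, -0.60188891,  0.230875  ]), 'eef_rot': array([-1.65436861,  1.56997229,  1.75900656]), 'force': array([ 0.29703266, -0.0696344 , -0.57723262]), 'moment': array([ 0.02726656,  0.02362744, -0.02668525]), 'width': 0.08542928120710702}
```

View pics/top0.png

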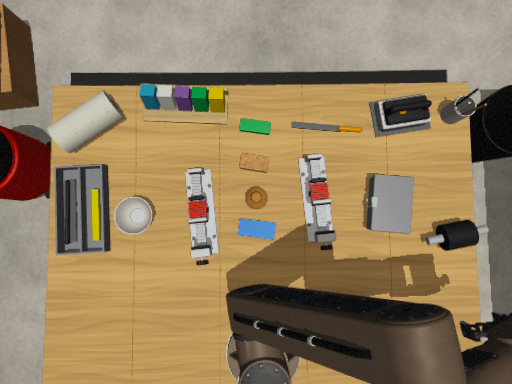

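View pics/side0.png

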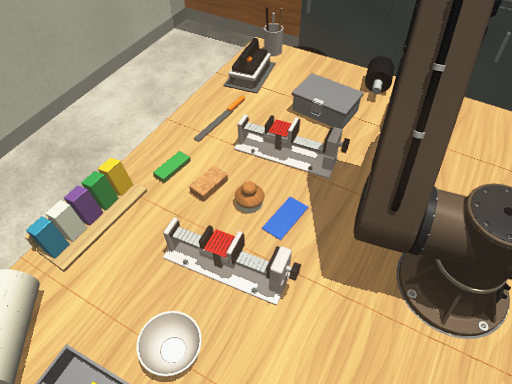

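```bash
python3 - <<'E'
from h import *
for t in ['top0','side0']:
    r=dict(np.load(f'pics/{t}.npz')); im=r['image'].astype(int)
    m=((im[...,0]>110)&(im[...,1]<80)&(im[...,2]<80)).astype(np.uint8)
    m=cv2.morphologyEx(m,cv2.MORPH_CLOSE,np.ones((5,5)))
    n,l,s,c=cv2.connectedComponentsWithStats(m)
    for i in range(1,n):
        if s[i,4]<60: continue
        cnt=cv2.findContours((l==i).astype(np.uint8),cv2.RETR_EXTERNAL,cv2.CHAIN_APPROX_NONE)[0][0]
        b=cv2.boxPoints(cv2.minAreaRect(cnt))
        print(t,s[i],c[i].round(1),onplane(r,[c[i]],.098).round(4)); print(onplane(r,b,.098).round(4))
E
```

```text
top0 [  0 128  19  62 337] [ 10.5 160.1] [[0.6581 0.8216 0.098 ]]
[[0.5632 0.8512 0.098 ]
 [0.7648 0.8584 0.098 ]
 [0.7649 0.8011 0.098 ]
 [0.5628 0.7945 0.098 ]]
top0 [310 183  19  18 278] [318.8 190.9] [[ 0.5491 -0.1905  0.098 ]]
[[ 0.5736 -0.1595  0.098 ]
 [ 0.5803 -0.2168  0.098 ]
 [ 0.5253 -0.2224  0.098 ]
 [ 0.5186 -0.1653  0.098 ]]
top0 [188 200  19  18 292] [197.4 208.7] [[0.4931 0.2118 0.098 ]]
[[0.5182 0.2435 0.098 ]
 [0.523  0.1858 0.098 ]
 [0.4681 0.1808 0.098 ]
 [0.4634 0.2383 0.098 ]]
side0 [267   0  34   8 104] [282.    2.6] [[ 0.8952 -0.8846  0.098 ]]
[[ 0.9618 -0.877   0.098 ]
 [ 0.8402 -0.9418  0.098 ]
 [ 0.8132 -0.8837  0.098 ]
 [ 0.9315 -0.8205  0.098 ]]
side0 [221   9  39  12 136] [240.9  15.2] [[ 0.9895 -0.7104  0.098 ]]
[[ 1.0742 -0.6855  0.098 ]
 [ 1.1008 -0.7459  0.098 ]
 [ 0.9133 -0.7228  0.098 ]
 [ 0.8928 -0.666   0.098 ]]
side0 [268 120  23  17 244] [279.6 127.8] [[ 0.5511 -0.186   0.098 ]]
[[ 0.5729 -0.1569  0.098 ]
 [ 0.5906 -0.2138  0.098 ]
 [ 0.5335 -0.2186  0.098 ]
 [ 0.5179 -0.1623  0.098 ]]
side0 [204 230  30  27 489] [218.7 242.9] [[0.4957 0.2172 0.098 ]]
[[0.5168 0.2474 0.098 ]
 [0.5327 0.1911 0.098 ]
 [0.4766 0.1856 0.098 ]
 [0.4632 0.2412 0.098 ]]
```

```bash
python3 - <<'E'
from h import *
r=dict(np.load('pics/top0.npz')); im=r['image'][:,:,::-1]
a=cv2.resize(im[145:275,175:230],None,fx=4.5,fy=4.5,interpolation=cv2.INTER_CUBIC)
b=cv2.resize(im[145:275,290:345],None,fx=4.5,fy=4.5,interpolation=cv2.INTER_CUBIC)
cv2.imwrite('pics/crop0.png',np.hstack([a,b]))
# predicted overlay numbers: white base mask minAreaRect
g=im.astype(int)
for nm,(x0,x1,y0,y1) in dict(L=(180,225,160,262),R=(292,342,145,246)).items():
    m=np.zeros(im.shape[:2],np.uint8); s=g[y0:y1,x0:x1]
    m[y0:y1,x0:x1]=((s.max(-1)-s.min(-1)<22)&(s.max(-1)>215))
    m=cv2.morphologyEx(m,cv2.MORPH_CLOSE,np.ones((7,7)))
    n,l,st,c=cv2.connectedComponentsWithStats(m); i=1+np.argmax(st[1:,4])
    cnt=cv2.findContours((l==i).astype(np.uint8),cv2.RETR_EXTERNAL,cv2.CHAIN_APPROX_NONE)[0][0]
    p=cv2.boxPoints(cv2.minAreaRect(cnt)); print(nm,st[i],p.round(1).tolist()); print(onplane(r,p,.012).round(4))
E
```

```text
Traceback (most recent call last):
ValueError: attempt to get argmax of an empty sequence
```

View pics/crop0.png

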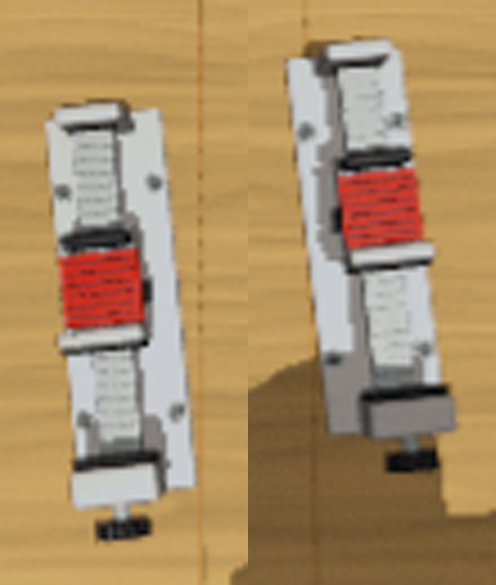

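```bash
python3 - <<'E'
from h import *
r=dict(np.load('pics/top0.npz'))
f=lambda pts,off:[( (x-(247.5 if off==290 else 0))/4.5+off-.4,y/4.5+145-.4) for x,y in pts]
L=dict(bar=([(95,132),(118,438)],.07),fixtop=([(73,467),(159,461)],.127),knob=([(97,530),(150,525)],.105),end=([(53,118),(128,112)],.09),basefront=([(47,122),(160,110)],.012),thumb=([(62,240),(132,234)],.114),upr=([(61,340),(147,328)],.125))
R=dict(bar=([(361,70),(394,365)],.07),fixtop=([(361,400),(449,390)],.127),knob=([(386,460),(438,455)],.105),end=([(327,58),(388,48)],.09),thumb=([(343,160),(410,153)],.114),upr=([(348,259),(432,248)],.125))
for nm,d,o in (('L',L,175),('R',R,290)):
    for k,(p,z) in d.items():
        P=onplane(r,f(p,o),z); v=P[1]-P[0]
        print(nm,k,P[:,:2].round(4).tolist(),'mid',P.mean(0)[:2].round(4), 'len',np.hypot(*v[:2]).round(4),'dir',np.degrees(np.arctan2(v[1],v[0])).round(1))
E
```

```text
L bar [[0.6126, 0.2224], [0.3828, 0.2044]] mid [0.4977 0.2134] len 0.2305 dir -175.5
L fixtop [[0.3651, 0.2277], [0.3687, 0.1667]] mid [0.3669 0.1972] len 0.0611 dir -86.6
L knob [[0.3186, 0.214], [0.3217, 0.1758]] mid [0.3201 0.1949] len 0.0383 dir -85.3
L end [[0.6206, 0.2504], [0.6247, 0.1947]] mid [0.6227 0.2225] len 0.0558 dir -85.8
L basefront [[0.6286, 0.2697], [0.6376, 0.1807]] mid [0.6331 0.2252] len 0.0894 dir -84.3
L thumb [[0.5279, 0.2389], [0.5318, 0.1882]] mid [0.5299 0.2136] len 0.0508 dir -85.5
L upr [[0.4553, 0.2372], [0.4633, 0.1758]] mid [0.4593 0.2065] len 0.062 dir -82.6
R bar [[0.6567, -0.1835], [0.4336, -0.2039]] mid [ 0.5452 -0.1937] len 0.2241 dir -174.8
R fixtop [[0.4091, -0.1701], [0.4158, -0.233]] mid [ 0.4124 -0.2016] len 0.0632 dir -84.0
R knob [[0.3652, -0.1906], [0.3685, -0.2283]] mid [ 0.3669 -0.2095] len 0.0378 dir -84.9
R end [[0.6626, -0.1552], [0.6697, -0.2008]] mid [ 0.6662 -0.178 ] len 0.0462 dir -81.1
R thumb [[0.5831, -0.1624], [0.5879, -0.2113]] mid [ 0.5855 -0.1868] len 0.0491 dir -84.5
R upr [[0.5101, -0.1631], [0.5176, -0.2236]] mid [ 0.5139 -0.1934] len 0.061 dir -83.0
```

```bash
cat >> h.py <<'E'
from scipy.spatial.transform import Rotation as Ro
def plan(P,baryaw,fold=True):
    s=robot.get_state(); R=Ro.from_euler('xyz',s['eef_rot']).as_matrix(); p=s['tcp_pos']
    yd=np.degrees(np.arctan2(R[1,1],R[0,1])); want=baryaw+90
    e=(want-yd+90)%180-90
    # desired R: x down, y at yd+e
    a=np.radians(yd+e); y=np.array([np.cos(a),np.sin(a),0]); x=np.array([0,0,-1.]); Rd=np.c_[x,y,np.cross(x,y)]
    print('tcp',p.round(4),'R cols',R.round(3).tolist(),'yaw_y',yd.round(2),'turn',np.degrees(Ro.from_matrix(R.T@Rd).as_rotvec()).round(2))
    print('shift mm',(R.T@(np.array(P)-p)*1e3).round(1),'force',s['force'].round(2),'w',s['width'],'clk',s['clock'],'j',s['joints'].round(2))
E
python3 - <<'E'
from h import *
c=np.cos(np.radians(5.5));s=np.sin(np.radians(5.5))
plan([.550+.010*c,-.189+.010*s,.2],5.5)
E
```

```text
tcp [ 0.1678 -0.6019  0.2309] R cols [[-0.0, 0.268, -0.963], [0.001, -0.963, -0.268], [-1.0, -0.001, -0.0]] yaw_y -74.43 turn [10.07  0.    0.05]
shift mm [  31.1 -293.4 -488.9] force [ 0.3  -0.07 -0.58] w 0.08542928120710702 clk 0.15 j [-1.4   0.49  1.56 -0.    1.09 -0.11]
```

Emit:
{"op": "servo_tool", "data": {"targets": [[0,[0,-20,-33],[2,0,0]],[0,[0,-40,-66],[4,0,0]],[0,[0,-60,-100],[6,0,0]],[0,[0,-80,-133],[8,0,0]],[0,[0,-100,-167],[10,0,0]],[0,[0,-120,-200],[10,0,0]],[0,[0,-140,-233],[10,0,0]],[0,[0,-160,-267],[10,0,0]]], "newtons": 20}}

```text
clock: 0.82
tcp_pos: [0.3829, -0.3747, 0.2313]
eef_rot: [-0.449, 1.571, 2.79]
force: [0.3, -0.3, 1.4]
width: -0.0003
```

```bash
python3 - <<'E'
from h import *
c=np.cos(np.radians(5.5));s=np.sin(np.radians(5.5))
plan([.550+.010*c,-.189+.010*s,.13],5.5)
E
```

```text
tcp [ 0.3829 -0.3747  0.2313] R cols [[-0.0, 0.097, -0.995], [0.0, -0.995, -0.097], [-1.0, -0.0, 0.0]] yaw_y -84.44 turn [0.06 0.01 0.  ]
shift mm [ 101.3 -168.6 -194.3] force [ 0.31 -0.27  1.38] w -0.0003372243751776734 clk 0.8167 j [-0.9   0.36  1.78 -0.    1.    0.58]
```

Emit:
{"op": "servo_tool", "data": {"targets": [[0,[5,-28,-32],[0,0,0]],[0,[10,-56,-65],[0,0,0]],[0,[15,-84,-97],[0,0,0]],[0,[20,-112,-130],[0,0,0]],[0,[30,-140,-162],[0,0,0]],[0,[40,-160,-185],[0,0,0]],[0,[50,-168,-194],[0,0,0]],[0,[60,-168,-194],[0,0,0]]]}}

```text
clock: 1.48
tcp_pos: [0.5603, -0.1878, 0.1703]
eef_rot: [-1.318, 1.571, 1.924]
force: [0.4, 0.1, -0.5]
width: -0.0002
```

```bash
python3 - <<'E'
from h import *
c=np.cos(np.radians(5.5));s=np.sin(np.radians(5.5))
plan([.550+.010*c,-.189+.010*s,.104],5.5)
for n in ['side','top','wrist']: shot(n,n+'1')
a=dict(np.load('pics/side1.npz'))['image'][:,:,::-1]; w=dict(np.load('pics/wrist1.npz'))['image'][:,:,::-1]
cv2.imwrite('pics/c1.png',np.hstack([cv2.resize(a[60:200,200:360],(400,350),interpolation=cv2.INTER_CUBIC),cv2.resize(w,(400,350))]))
E
```

```text
tcp [ 0.5603 -0.1878  0.1703] R cols [[-0.0, 0.101, -0.995], [0.0, -0.995, -0.101], [-1.0, -0.0, 0.0]] yaw_y -84.22 turn [0.28 0.   0.01]
shift mm [66.3  0.2  0.4] force [ 0.41  0.11 -0.47] w -0.000236259499598199 clk 1.4833 j [-0.44  0.51  1.71  0.    0.92  1.03]
```

View pics/c1.png

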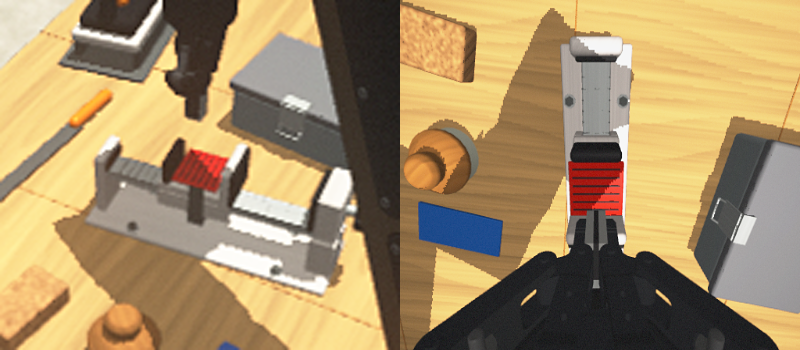

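```bash
python3 - <<'E'
from h import *
r=dict(np.load('pics/wrist1.npz')); im=r['image'].astype(int)
m=((im[...,0]>110)&(im[...,1]<80)&(im[...,2]<80)).astype(np.uint8)
m=cv2.morphologyEx(m,cv2.MORPH_CLOSE,np.ones((7,7)))
n,l,s,c=cv2.connectedComponentsWithStats(m); i=1+np.argmax(s[1:,4]); x,y,w,h,_=s[i]; print(s[i])
p=[(x,y),(x+w,y),(x,y+h),(x+w,y+h)]; print(onplane(r,p,.100).round(4)); print(onplane(r,p,.096).round(4))
cv2.imwrite('pics/w1.png',cv2.resize(r['image'][30:280,180:320,::-1],None,fx=2.3,fy=2.3))
E
```

```text
[ 215  177   71   60 3781]
[[ 0.5747 -0.16    0.1   ]
 [ 0.5802 -0.2163  0.1   ]
 [ 0.5207 -0.163   0.1   ]
 [ 0.5267 -0.2238  0.1   ]]
[[ 0.5734 -0.1596  0.096 ]
 [ 0.5791 -0.2169  0.096 ]
 [ 0.5184 -0.1626  0.096 ]
 [ 0.5245 -0.2245  0.096 ]]
```

View pics/w1.png

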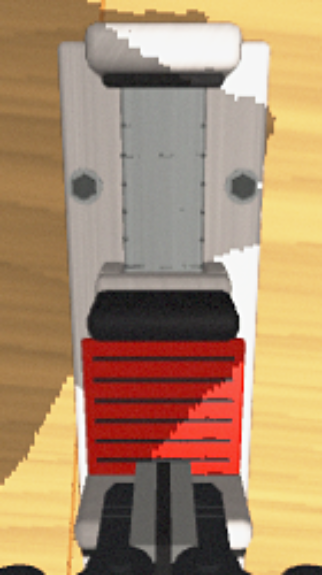

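Emit:
{"op": "servo_tool", "data": {"targets": [[0,[20,1,0],[0,0,0]],[0,[45,1,0],[0,0,0]],[0,[60,1,0],[0,0,0]],[0,[66,1,0],[0,0,0]],[0,[70,1,0],[0,0,0]],[0,[73,1,0],[0,0,0]],[0,[76,1,0],[0,0,0]],[0,[78,1,0],[0,0,0]]]}}

```text
clock: 2.3
tcp_pos: [0.5591, -0.1919, 0.0943]
eef_rot: [2.308, 1.569, -0.737]
force: [-2.0, -3.4, 6.0]
width: -0.0003
```

Emit:
{"op": "servo_tool", "data": {"targets": [[0,[1,0,0],[0,0,0]],[0,[1,0,0],[0,0,0]],[0,[1,0,0],[0,0,0]]]}}

```text
clock: 2.55
tcp_pos: [0.5592, -0.1919, 0.0934]
eef_rot: [2.285, 1.569, -0.759]
force: [-3.1, -3.6, 6.4]
width: 0.0001
```

```bash
python3 - <<'E'
from h import *
plan([.56,-.189,.091],5.5)
shot('side','side2');shot('wrist','wrist2')
a=dict(np.load('pics/side2.npz'))['image'][:,:,::-1]; w=dict(np.load('pics/wrist2.npz'))['image'][:,:,::-1]
cv2.imwrite('pics/c2.png',np.hstack([cv2.resize(a[90:190,220:350],(455,350),interpolation=cv2.INTER_CUBIC),cv2.resize(w[:,150:350],(200,384))[:350]]))
E
```

```text
tcp [ 0.5592 -0.1919  0.0934] R cols [[0.002, 0.097, -0.995], [-0.001, -0.995, -0.097], [-1.0, 0.002, -0.001]] yaw_y -84.42 turn [ 0.08 -0.08 -0.09]
shift mm [ 2.4 -2.8 -1.1] force [-3.1  -3.62  6.37] w 0.0001499082096742583 clk 2.55 j [-0.44  0.61  1.78 -0.    0.75  1.03]
```

View pics/c2.png

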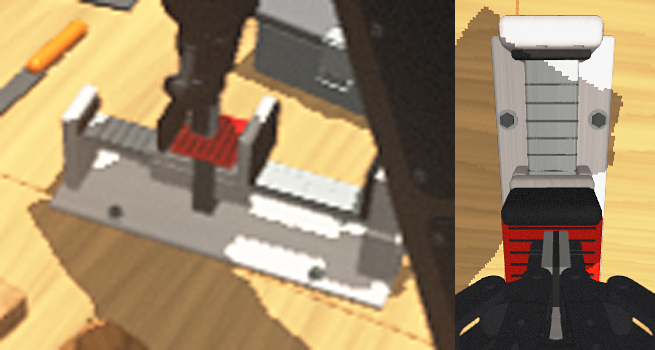

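Emit:
{"op": "servo_tool", "data": {"targets": [[0,[2,-1,0],[0,0,0]],[0,[2.5,-1,-3],[0,0,0]],[0,[2.5,-1,-7],[0,0,0]],[0,[2.5,-1,-11],[0,0,0]],[0,[2.5,-1,-15],[0,0,0]],[0,[2.5,-1,-20],[0,0,0]],[0,[2.5,-1,-25],[0,0,0]],[0,[2.5,-1,-30],[0,0,0]]]}}

```text
clock: 3.32
tcp_pos: [0.5892, -0.1879, 0.0911]
eef_rot: [2.311, 1.569, -0.733]
force: [-3.6, -3.0, 6.9]
width: -0.0
```

Emit:
{"op": "servo_tool", "data": {"targets": [[0,[0,0,-5],[0,0,0]],[0,[0,0,-10],[0,0,0]],[0,[0,0,-15],[0,0,0]],[0,[0,0,-20],[0,0,0]],[0,[0,0,-25],[0,0,0]],[0,[0,0,-29],[0,0,0]],[0,[0,0,-32],[0,0,0]],[0,[0,0,-32],[0,0,0]]]}}

```text
clock: 3.98
tcp_pos: [0.6215, -0.1847, 0.0912]
eef_rot: [2.493, 1.568, -0.551]
force: [-0.4, -2.0, 6.2]
width: -0.0002
```

```bash
python3 - <<'E'
from h import *
plan([.634,-.189,.091],5.5)
shot('side','side3');shot('wrist','wrist3')
a=dict(np.load('pics/side3.npz'))['image'][:,:,::-1]; w=dict(np.load('pics/wrist3.npz'))['image'][:,:,::-1]
cv2.imwrite('pics/c3.png',np.hstack([cv2.resize(a[90:190,220:350],(455,350),interpolation=cv2.INTER_CUBIC),w[:350,150:350]]))
E
```

```text
tcp [ 0.6215 -0.1847  0.0912] R cols [[0.002, 0.097, -0.995], [-0.001, -0.995, -0.097], [-1.0, 0.002, -0.002]] yaw_y -84.41 turn [ 0.09 -0.13 -0.1 ]
shift mm [  0.3   5.5 -12. ] force [-0.42 -2.03  6.21] w -0.00021411283755213965 clk 3.9833 j [-0.39  0.68  1.63 -0.    0.83  1.08]
```

View pics/c3.png

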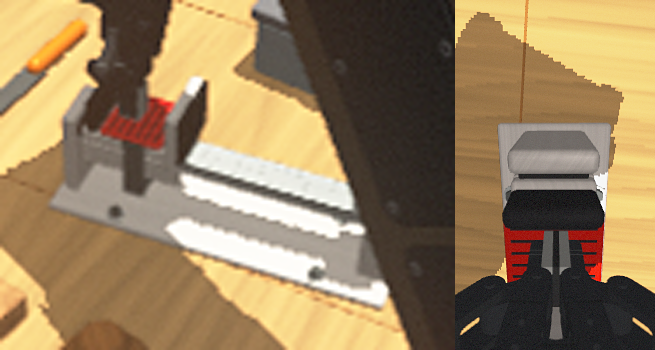

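Emit:
{"op": "servo_tool", "data": {"targets": [[0,[0,0,-3],[0,0,0]],[0,[0,0,-6],[0,0,0]],[0,[0,0,-9],[0,0,0]],[0,[0,0,-11],[0,0,0]],[0,[0,0,-13],[0,0,0]],[0,[0,0,-14],[0,0,0]],[0,[0,0,-14],[0,0,0]]]}}

```text
clock: 4.67
tcp_pos: [0.632, -0.1832, 0.0909]
eef_rot: [-0.122, 1.566, 3.118]
force: [-18.6, -3.5, 13.8]
width: 0.0001
```

```bash
python3 - <<'E'
from h import *
shot('wrist','wrist4'); r=shot('top','top4')
w=dict(np.load('pics/wrist4.npz'))['image'][:,:,::-1];a=dict(np.load('pics/top4.npz'))['image'][:,:,::-1]
cv2.imwrite('pics/c4.png',np.hstack([cv2.resize(w[50:300,170:330],None,fx=2,fy=2),cv2.resize(a[145:250,280:350],(333,500))]))
E
```

```text
(no output)
```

View pics/c4.png

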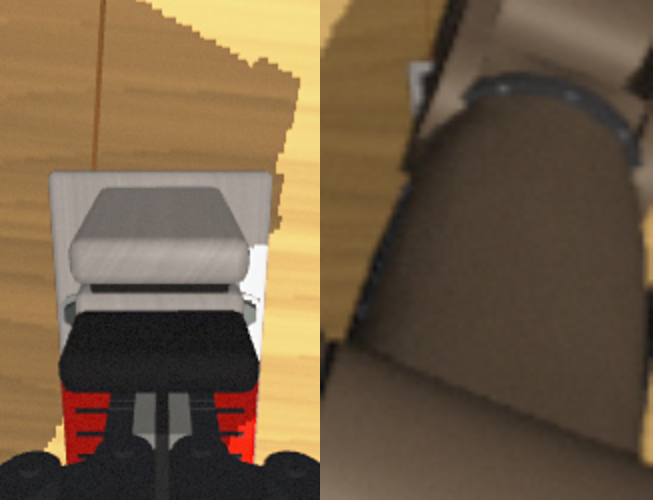

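Emit:
{"op": "servo_tool", "data": {"targets": [[0,[-5,0,0],[0,0,0]],[0,[-10,0,0],[0,0,0]],[0,[-16,0,0],[0,0,0]],[0,[-18,0,4],[0,0,0]],[0,[-18,0,9],[0,0,0]],[0,[-40,0,9],[0,0,0]],[0,[-80,0,9],[0,0,0]],[0,[-110,0,9],[0,0,0]]]}}

```text
clock: 5.43
tcp_pos: [0.6255, -0.1838, 0.2018]
eef_rot: [2.762, 1.57, -0.282]
force: [0.3, -0.4, 0.9]
width: 0.0005
```

```bash
python3 - <<'E'
from h import *
c=np.cos(np.radians(4.6));s=np.sin(np.radians(4.6))
plan([.494+.010*c,.2135+.010*s,.2],4.6)
r=shot('wrist','wrist5'); shot('side','side5')
im=r['image'].astype(int)
m=((im[...,0]>110)&(im[...,1]<80)&(im[...,2]<80)).astype(np.uint8)
m=cv2.morphologyEx(m,cv2.MORPH_CLOSE,np.ones((7,7)))
n,l,st,cc=cv2.connectedComponentsWithStats(m); i=1+np.argmax(st[1:,4]); x,y,w,h,_=st[i]; print(st[i])
p=[(x,y),(x+w,y),(x,y+h),(x+w,y+h)]; print(onplane(r,p,.100).round(4))
a=dict(np.load('pics/side5.npz'))['image'][:,:,::-1]
cv2.imwrite('pics/c5.png',np.hstack([cv2.resize(im[60:310,150:350,::-1].astype(np.uint8),(400,500)),cv2.resize(a[90:190,220:300],(400,500))]))
E
```

```text
tcp [ 0.6255 -0.1838  0.2018] R cols [[0.001, 0.097, -0.995], [-0.0, -0.995, -0.097], [-1.0, 0.0, -0.001]] yaw_y -84.43 turn [ 0.97 -0.06 -0.02]
shift mm [   1.6 -408.    82.4] force [ 0.34 -0.41  0.9 ] w 0.0004549035709975884 clk 5.4333 j [-0.39  0.56  1.52  0.    1.06  1.09]
[ 219  172   62   54 3146]
[[ 0.6375 -0.1539  0.1   ]
 [ 0.6429 -0.2103  0.1   ]
 [ 0.5828 -0.1572  0.1   ]
 [ 0.5886 -0.2175  0.1   ]]
```

View pics/c5.png

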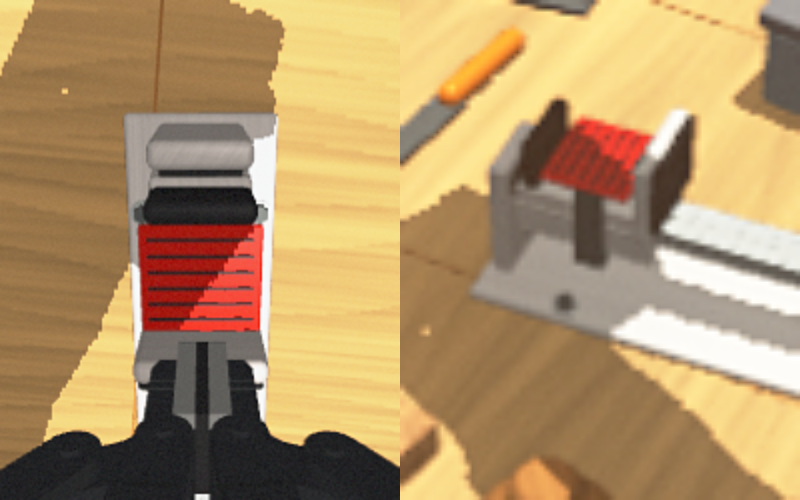

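Emit:
{"op": "servo_tool", "data": {"targets": [[0,[0,-25,5],[0,0,0]],[0,[0,-60,12],[0,0,0]],[0,[0,-98,20],[0,0,0]],[0,[0,-136,28],[0,0,0]],[0,[0,-174,35],[0,0,0]],[0,[0,-212,43],[1,0,0]],[0,[0,-250,50],[1,0,0]],[0,[0,-288,58],[1,0,0]]]}}

```text
clock: 6.2
tcp_pos: [0.5389, 0.0989, 0.1996]
eef_rot: [-3.072, 1.57, 0.149]
force: [0.5, 0.8, -0.0]
width: -0.0002
```

Emit:
{"op": "servo_tool", "data": {"targets": [[0,[0,-35,7],[0,0,0]],[0,[0,-65,13],[0,0,0]],[0,[0,-90,18],[0,0,0]],[0,[5,-110,22],[0,0,0]],[0,[15,-119,24],[0,0,0]],[0,[25,-119,24],[0,0,0]],[0,[30,-119,24],[0,0,0]],[0,[30,-119,24],[0,0,0]]]}}

```text
clock: 6.87
tcp_pos: [0.5061, 0.2128, 0.168]
eef_rot: [0.29, 1.568, -2.773]
force: [-0.0, -0.5, -0.8]
width: 0.0002
```

```bash
cat > look.py <<'E'
from h import *
import sys
t=sys.argv[1]
r=shot('wrist','wrist'+t); im=r['image'].astype(int)
m=((im[...,0]>110)&(im[...,1]<80)&(im[...,2]<80)).astype(np.uint8)
m=cv2.morphologyEx(m,cv2.MORPH_CLOSE,np.ones((7,7)))
n,l,st,cc=cv2.connectedComponentsWithStats(m); i=1+np.argmax(st[1:,4]); x,y,w,h,_=st[i]; print(st[i])
p=[(x,y),(x+w,y),(x,y+h),(x+w,y+h)]; print(onplane(r,p,.100).round(4))
shot('side','side'+t); a=dict(np.load(f'pics/side{t}.npz'))['image'][:,:,::-1]
cv2.imwrite(f'pics/c{t}.png',np.hstack([cv2.resize(im[60:310,150:350,::-1].astype(np.uint8),(400,500)),cv2.resize(a[205:315,150:310],(390,500))]))
E
python3 look.py 6; python3 - <<'E'
from h import *
c=np.cos(np.radians(4.6));s=np.sin(np.radians(4.6))
plan([.494+.010*c,.2135+.010*s,.104],4.6)
E
```

```text
[ 212  182   71   61 3686]
[[0.5197 0.2443 0.1   ]
 [0.5241 0.188  0.1   ]
 [0.4644 0.2426 0.1   ]
 [0.4691 0.1816 0.1   ]]
tcp [0.5068 0.2129 0.1694] R cols [[-0.001, 0.078, -0.997], [-0.0, -0.997, -0.078], [-1.0, 0.0, 0.001]] yaw_y -85.51 turn [-0.11  0.04 -0.02]
shift mm [65.4 -1.6  2.7] force [-0.05  0.48  0.44] w 0.00010949835844299068 clk 6.9667 j [ 0.28  0.46  1.81 -0.    0.87  1.77]
```

View pics/c6.png

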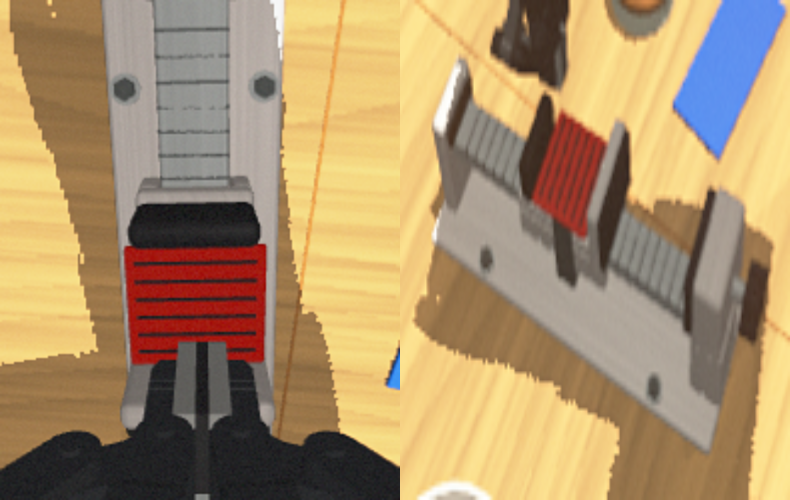

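Emit:
{"op": "servo_tool", "data": {"targets": [[0,[20,-2,2],[0,0,0]],[0,[45,-3,3],[0,0,0]],[0,[60,-3,3],[0,0,0]],[0,[66,-3,3],[0,0,0]],[0,[70,-3,3],[0,0,0]],[0,[74,-3,3],[0,0,0]],[0,[78,-3,3],[0,0,0]],[0,[80,-3,3],[0,0,0]]]}}

```text
clock: 7.63
tcp_pos: [0.5037, 0.2164, 0.0905]
eef_rot: [2.989, 1.569, -0.073]
force: [-1.8, -4.0, 7.9]
width: 0.0001
```

Emit:
{"op": "servo_tool", "data": {"targets": [[0,[0,0,0],[0,0,0]],[0,[0,0,0],[0,0,0]]]}}

```text
clock: 7.8
tcp_pos: [0.5037, 0.2164, 0.0909]
eef_rot: [2.99, 1.569, -0.071]
force: [-2.0, -4.6, 7.0]
width: 0.0001
```

Release is down about 9 mm. I'll push next.

Emit:
{"op": "servo_tool", "data": {"targets": [[0,[0,0,-4],[0,0,0]],[0,[0,0,-8],[0,0,0]],[0,[0,0,-13],[0,0,0]],[0,[0,0,-18],[0,0,0]],[0,[0,0,-24],[0,0,0]],[0,[0,0,-30],[0,0,0]],[0,[0,0,-35],[0,0,0]],[0,[0,0,-40],[0,0,0]]]}}

```text
clock: 8.47
tcp_pos: [0.5436, 0.2201, 0.0911]
eef_rot: [-2.847, 1.569, 0.374]
force: [-4.1, 0.8, 6.6]
width: 0.0004
```

Emit:
{"op": "servo_tool", "data": {"targets": [[0,[0,0,-5],[0,0,0]],[0,[0,0,-10],[0,0,0]],[0,[0,0,-15],[0,0,0]],[0,[0,0,-20],[0,0,0]],[0,[0,0,-25],[0,0,0]],[0,[0,0,-30],[0,0,0]],[0,[0,0,-33],[0,0,0]],[0,[0,0,-33],[0,0,0]]]}}

```text
clock: 9.13
tcp_pos: [0.5771, 0.2232, 0.0914]
eef_rot: [-2.774, 1.568, 0.447]
force: [-0.2, 3.7, 5.8]
width: 0.0001
```

```bash
python3 look.py 7
```

```text
[ 263  222   40   61 1245]
[[0.5962 0.2176 0.1   ]
 [0.5979 0.1964 0.1   ]
 [0.5574 0.214  0.1   ]
 [0.5593 0.191  0.1   ]]
```

View pics/c7.png

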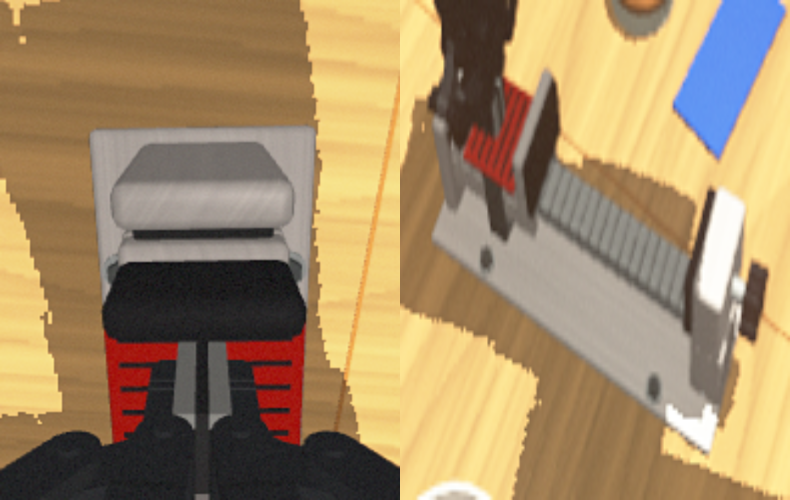

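Emit:
{"op": "servo_tool", "data": {"targets": [[0,[0,0,-3],[0,0,0]],[0,[0,0,-6],[0,0,0]],[0,[0,0,-9],[0,0,0]],[0,[0,0,-11],[0,0,0]],[0,[0,0,-13],[0,0,0]],[0,[0,0,-14],[0,0,0]],[0,[0,0,-14],[0,0,0]]]}}

```text
clock: 9.82
tcp_pos: [0.5872, 0.2235, 0.0911]
eef_rot: [0.091, 1.565, -2.971]
force: [-19.4, -1.9, 14.4]
width: -0.0002
```

Emit:
{"op": "servo_tool", "data": {"targets": [[0,[0,0,-1],[0,0,0]],[0,[0,0,-2],[0,0,0]],[0,[0,0,-2],[0,0,0]]]}}

```text
clock: 10.07
tcp_pos: [0.5872, 0.2235, 0.091]
eef_rot: [0.102, 1.561, -2.959]
force: [-29.7, -3.4, 21.8]
width: -0.0004
```

```bash
python3 look.py 8
```

```text
[277 240  24  42 673]
[[0.5964 0.2094 0.1   ]
 [0.5975 0.1964 0.1   ]
 [0.569  0.2064 0.1   ]
 [0.5701 0.1926 0.1   ]]
```

View pics/c8.png

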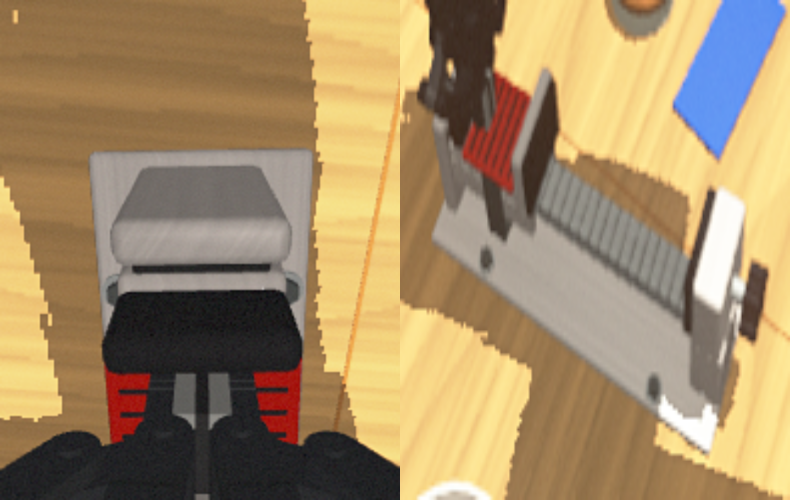

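Emit:
{"op": "servo_tool", "data": {"targets": [[0,[-5,0,2],[0,0,0]],[0,[-10,0,2],[0,0,0]],[0,[-16,0,2],[0,0,0]],[0,[-19,0,6],[0,0,0]],[0,[-19,0,11],[0,0,0]],[0,[-40,0,11],[0,0,0]],[0,[-80,0,11],[0,0,0]],[0,[-110,0,11],[0,0,0]]]}}

```text
clock: 10.83
tcp_pos: [0.5811, 0.223, 0.2019]
eef_rot: [-3.008, 1.569, 0.214]
force: [0.4, 0.8, 0.7]
width: -0.0
```

Emit:
{"op": "servo_tool", "data": {"targets": [[0,[-10,-5,35],[0,0,0]],[0,[-20,-35,55],[0,0,0]],[0,[-25,-70,60],[0,0,0]],[0,[-25,-105,60],[0,0,0]],[0,[-25,-140,60],[0,0,0]],[0,[-25,-175,60],[0,0,0]],[0,[-25,-210,60],[0,0,0]],[0,[-25,-210,60],[0,0,0]]]}}

```text
clock: 11.5
tcp_pos: [0.5033, 0.4326, 0.2248]
eef_rot: [-2.279, 1.568, 0.946]
force: [1.7, 0.6, -0.6]
width: 0.0003
```

```bash
python3 - <<'E'
from h import *
r=shot('top','top9');im=r['image'][:,:,::-1]
s=shot('side','side9')['image'][:,:,::-1]
a=cv2.resize(im[145:275,175:230],None,fx=4.5,fy=4.5,interpolation=cv2.INTER_CUBIC)
b=cv2.resize(im[145:275,290:345],None,fx=4.5,fy=4.5,interpolation=cv2.INTER_CUBIC)
cv2.imwrite('pics/crop9.png',np.hstack([a,b])); cv2.imwrite('pics/s9.png',s)
for t,r in (('top',r),('side',np.load('pics/side9.npz'))):
    im=r['image'].astype(int)
    m=((im[...,0]>110)&(im[...,1]<80)&(im[...,2]<80)).astype(np.uint8)
    m=cv2.morphologyEx(m,cv2.MORPH_CLOSE,np.ones((5,5)))
    n,l,s,c=cv2.connectedComponentsWithStats(m)
    for i in range(1,n):
        if s[i,4]>100: print(t,s[i],onplane(r,[c[i]],.098).round(4))
print(robot.get_state()['tcp_pos'],robot.get_state()['force'])
E
```

```text
top [  0 128  19  61 321] [[0.6584 0.8218 0.098 ]]
top [308 163  18  18 281] [[ 0.6126 -0.1845  0.098 ]]
top [186 178  19  18 293] [[0.5677 0.2193 0.098 ]]
side [ 193    0  108   26 1153] [[ 0.9613 -0.7839  0.098 ]]
side [176 221  28  24 281] [[0.5637 0.2265 0.098 ]]
[0.50389068 0.42849505 0.22459981] [-0.8328736  -0.42723589  0.21277676]
```

View pics/crop9.png

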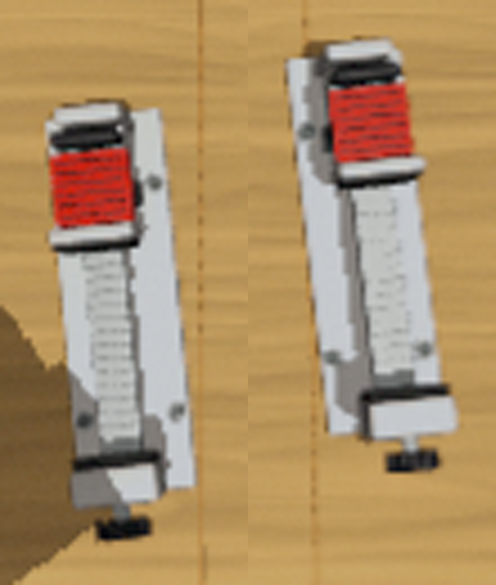

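View pics/s9.png

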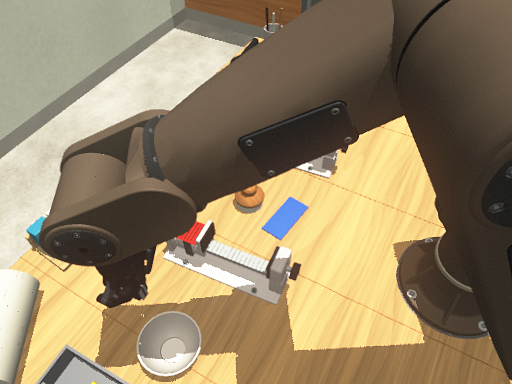

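```bash
python3 -c "
from cell import robot
s=robot.get_state(); print(s['clock'],s['force'],abs(s['qd']).max()); print(robot.job_done())"
```

```text
11.6 [-0.8328736  -0.42723589  0.21277676] 0.0371001651775582
the job is handed in; nothing more can be done
None
```

I opened both ski vises fully and handed the job in at 11.6 s. On each one, the closed fingertips pressed the release plate down about 9 mm and pushed the jaw back until it stopped. I then lifted straight off so the release could spring up.

- **Jaws on the stops:** The force built up to about 19 N on each jaw. On the left I pushed on to about 30 N and the fingertips did not move any further. Both stayed well under the 60 N limit. The right jaw travelled about 63 mm and the left about 74 mm.
- **Final top view:** In each vise the plate centre is 201–202 mm from the fixed jaw's top. About 200 mm is expected when fully back, and the two vises agree within about 1 mm.
- **Release plates:** Both look up in the pictures, but I did not measure their resting heights.
- **Other objects:** I noticed no movement of the scraper, brush, cork, bowl or box, but I did not re-measure their positions. No contact force showed on the arm at the end.
- **One disagreement:** A rough reading of the left vise's base edge put the stop about 15 mm further out. The firm stop under force and the distance from the fixed jaw both contradict it, so I treated that reading as wrong.

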